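# Wedge the test stand's tapered stopcock shut

## Robot

A 6-joint arm with a two-finger parallel gripper is mounted at the origin on the work surface. World frame = base frame: x ahead of the robot, y to its left, z up, the work surface at z = 0. Lengths are in m, angles in rad, forces in N, time in s.
With the tool pointing down it reaches from about 0.35 to 0.975 m from the base axis. Payload 4.9 kg.
Tool frame: the origin (TCP) lies at the very end of the fingers, on their centre line; the grasp point (between the pads) lies 19 mm behind it; x points along the fingers, y is the direction in which the jaws open and shut, and the axes are right-handed (so a half turn about x gives the same grasp; the last joint's range is limited). The gripper opens to 85 mm and grips with 20 to 120 N. Pads are 22 mm wide; open, the fingers measure 114 mm over their backs; the gripper's body (76 mm by 85 mm) begins 54 mm behind the grasp point. The pads swing forward as they close: fully open they stand 13 mm farther back than shut.
Start: joints at [1.131, 0.053, 1.613, -0, 1.476, -0.119], TCP at [0.197, 0.593, 0.231] pointing down, gripper open.
Joint ranges: [-3.01, 3.01], [-1.01, 2.22], [0.06, 2.58], [-1.02, 4.17], [0.09, 2.62], [-3.14, 3.14]. Speed limits (rad/s): [2.57, 2.57, 3.14, 3.14, 3.14, 3.14].

## Interface

Orientations are given as a rotation vector (axis times angle).
In Python, from station import ctrl, get_image, calibration, finish_job, search_frame, cut_out, mark_of gives the robot as it stands. The module is installed in compiled form; this text tells all that it offers.
- The arm moves only by the tool arm_command, never from a script. Its argument "plan" is a list that holds one entry, the list of rows, each a list of 7 numbers: the shift along the tool's x, y, z in m, then the turn, a rotation vector about the tool's x, y, z in degrees, then the finger opening in m, from 0 to 0.0854. A call has 1 to 20 rows; each row shifts and turns the pose as measured when the row begins, along the tool's axes as they then stand; what a row does not reach is not made up. A row lasts 1/12 s, in which the tool goes at most 41.7 mm and 7.16 degrees, less where a joint would pass 70% of its speed; a pose out of reach is approached as far as the arm can. A call with a gripper value outside its range is refused whole. The fingers move at their own pace and stop on an object; "squeeze" is the grip in N (left out, the last holds). Time passes only in rows, so rows that do not move let the fingers close. It gives the time, the measured TCP pose, the force and the opening at its end, in the units of the state.
- ctrl.get_obs(): the state, without advancing time (a new reading comes with each control period).
- get_image(name): name is "scene" or "top" or "wrist"; returns the picture (384x512x3 uint8, red, green, blue); there is no depth.
- calibration(name): a dict with "fx", "fy", "cx", "cy" (pixels), "cam_to_world" (4x4, takes a point from camera to world coordinates); the wrist camera has in their place "hand_eye" (4x4, takes a point from camera to tool coordinates, whose origin is the TCP and whose axes are the tool frame's). Camera axes: x right, y down, z forward; pixel columns grow to the right and rows downward; lengths in m; the calibration is good to about 2 mm. A picture is of the moment at which its call begins: read the wrist's pose just before it. calibration takes no time and is no camera call.
- finish_job(): hands the job in, once; it reports no verdict.
Trained networks look in the newest picture that a camera, given by its name, has taken for a name from the list of things; names that differ only in an ending like _2 or _b are one class to them, and where a whole thing is asked for, a point or a joint stands for the part that bears it (a point fixed in the world has none). Each returns a list of dicts, best first, with "conf" (0 to 1); they miss things now and then, are a little off and sometimes report something else, mostly with a low value. They report only what shows in the picture. A call takes as long as a camera call.
- search_frame(camera, thing): "at" ([x, y, z] in m, in the coordinates of the camera as it stood for that picture, good to about 4 mm: the middle of the surface that is visible of it).
- cut_out(camera, thing): "mask" (384x512 bool, what is visible of it).
- mark_of(camera, thing): "at" ([x, y, z] in m, in the coordinates of the camera as it stood for that picture, good to about 4 mm: a listed point, or the origin of a listed thing).
The state is a dict: "t": time; "q": joint angles; "dq": joint speeds; "effort": joint torques, N m; "tool_pos": TCP position; "tool_rot": TCP orientation; "contact_force": force on the tool from outside, world axes, zero at the start; "wrist_torque": the same for the moment, N m; "opening": finger opening in m.
Only numpy, scipy, OpenCV 4.12 (cv2) and the standard library are available. Lean on these libraries where they do the work, as an engineer would, in place of code of your own. Each camera call takes 0.05 s, during which the arm holds its last target. There are 200 camera calls.

## Task

Shut the tapered stopcock on the tank leak-test stand: press its red lever down until the plug starts to bite, keep pressing as you turn it clockwise until the lever stands squarely across the pipe, over the yellow mark, with the plug fully home, so that it stays shut by itself when you let go. Do not turn it while the plug is still up, and leave the headlamp, the jar and the red bracket where they are.

Things in the scene. Friction and masses are not known exactly. Their poses are not given: they have to be found in the camera images.
- stand: Fixed leak-test stand. Origin: on the bench under the plug's axis; its -x side, with the yellow mark, looks roughly to the robot. Base plate 170 x 530 mm; aluminium block 80 x 90 mm, 67 mm high; brass pipe 26 mm thick along y; round gauge (60 mm wide, top 57 mm up) at y = -135 mm; red fuel tank (150 x 200 mm, top 173 mm up) at y = 145 to 345 mm.
- axis_top (a point): Point on the plug's vertical turning axis, on top of the lever's hub (130 mm above the bench at plug_press 0, 120 mm with the plug home). Its x axis points along the lever from the plug to the free end; z is up.
- tread (a point): Place to press: on the top face of the flat red paddle lever, 68 mm out from the axis (its end is 96 mm out; 46 mm wide, 12 mm thick), 129 mm above the bench with the plug up. x: out along the lever; y: anticlockwise; z up. The clear tread runs from y = -17 mm (the fin's face) to y = +19 mm (open edge); this point lies 4 mm off the lever's radial centre line.
- fin (a point): Centre of the upright red fin along the clockwise edge of the lever: 56 mm long, 10 mm thick, rises 27 mm above the tread (top 156 mm above the bench with the plug up). It can be pushed from the tread side, or pinched. Same axes as the tread.
- plug_press (a joint): How far the tapered plug is pushed down, m: 0 = up (10 mm gap under the brass collar, 58 mm wide), 0.010 = fully home, collar on the neck; it starts between 0 and 0.0015. It slides with about 6 N of friction and stays at the depth it is left. The taper bites from 0.002 on, harder with depth: about 17 N presses it home at standstill, less while turning. A pull of some 10 N lifts it again.
- plug_turn (a joint): Lever angle, rad, growing clockwise seen from above: 0 = at rest, open; 1.2 = shut, lever along the stand's -x axis, square across the pipe, over the yellow mark; stop at 1.6. A weak return spring (0.01 to 0.022 N m) turns it back to 0 unless the plug is wedged about 5 mm deep or more; turning with the plug home takes about 0.15 N m (2 to 3 N at the tread).
- headlamp: Loose round headlamp lying face up: black shell, steel rim, white lens, 116 mm across, 70 mm high. Origin: centre of its underside. A bystander.
- jar: Loose amber glass jar with black lid, 70 mm across, 90 mm high. Origin: centre of its underside. A bystander.
- bracket: Loose red angle bracket, 110 x 70 x 58 mm. Origin: centre of its underside. A bystander.

How it is judged:
By the outcome, as a careful person would: the job done as asked, in the order asked, and still so for the second after the job is handed in, with the robot touching nothing.
It also fails if it takes over 37 s, if anything falls off the work surface, if the arm or the gripper's body presses on something with over 40 N, if the wrist force passes 120 N, or if a joint passes its speed limit or range.

## Working session

There is one attempt and no reset: what is moved stays moved. The work goes in short steps, Python scripts to look and compute and a tool call to move; the robot and the scene stay as the last step left them, time stands still between calls to the robot, and variables do not carry over. Pictures are saved under pics/ and viewed, about 8 in all and at most 12, crops included, and the job is handed in when it is done.

Besides the shell and the picture viewer there is one more tool, called after "Emit:" as name([rows], argument=value, ...), one row to a line, values as JSON. arm_command: Moves the arm, as the interface text tells. Its arguments: {"type":"object","properties":{"plan":{"type":"array","items":{"type":"array","items":{"type":"array","items":{"type":"number"}}}},"squeeze":{"type":"number"}},"required":["plan"]}

```bash
mkdir -p pics
cat > h.py <<'E'
import numpy as np,cv2
from station import *
from scipy.spatial.transform import Rotation as R
def T(cam,o):
    c=calibration(cam)
    if cam!='wrist': return np.array(c['cam_to_world'])
    M=np.eye(4);M[:3,:3]=R.from_rotvec(o['tool_rot']).as_matrix();M[:3,3]=o['tool_pos'];return M@np.array(c['hand_eye'])
def look(cam,names,save=None,fn=mark_of):
    o=ctrl.get_obs();im=get_image(cam);M=T(cam,o)
    for n in names:
        for d in fn(cam,n)[:2]:
            print(cam,n,round(d['conf'],2),np.round(M[:3,:3]@d['at']+M[:3,3],4))
    if save: cv2.imwrite('pics/'+save,im[...,::-1])
    return im
E
python3 - <<'E'
from h import *
o=ctrl.get_obs();print(o)
a=look('scene',['axis_top','tread','fin','stand','headlamp','jar','bracket'],None)
b=look('top',['axis_top','tread','fin','stand','headlamp','jar','bracket'],None)
cv2.imwrite('pics/a.png',cv2.resize(np.vstack([a,b])[...,::-1],None,fx=.78,fy=.78,interpolation=cv2.INTER_AREA))
E
```

```text
{'t': 0.0, 'q': array([ 1.13098286e+00,  5.33795094e-02,  1.61432275e+00,  7.11990993e-06,
        1.47597143e+00, -1.18988573e-01]), 'dq': array([ 0.00171889, -0.00076487,  0.00105514, -0.00064786,  0.00044646,
        0.00094408]), 'effort': array([ 7.76980869e-04, -3.93667710e+01, -3.70184541e+01, -1.27832055e-05,
        6.74498384e-03, -1.27276451e-05]), 'tool_pos': array([0.1968153 , 0.59254099, 0.23003179]), 'tool_rot': array([ 0.25022525,  1.55667352, -0.2533756 ]), 'contact_force': array([-0.45212309,  0.09952878,  0.21029285]), 'wrist_torque': array([-0.00480557,  0.03960621,  0.0078803 ]), 'opening': 0.08532725503081479}
scene axis_top 0.82 [ 0.5368 -0.0779  0.1332]
scene tread 0.67 [ 0.5318 -0.1494  0.1296]
scene fin 0.63 [ 0.5129 -0.1445  0.1411]
scene stand 0.7 [ 0.5309 -0.0793 -0.0024]
scene headlamp 0.9 [ 0.702  -0.107   0.0033]
scene jar 0.94 [0.6503 0.069  0.005 ]
scene bracket 0.68 [ 0.5897 -0.3338  0.0029]
scene bracket 0.35 [ 0.7005 -0.108   0.004 ]
top axis_top 0.8 [ 0.5306 -0.081   0.1269]
top tread 0.98 [ 0.5328 -0.1507  0.1284]
top fin 0.55 [ 0.5088 -0.143   0.1446]
top stand 0.98 [ 0.5364 -0.0846  0.0017]
top stand 0.46 [ 0.5293 -0.078   0.1274]
top headlamp 0.73 [ 0.6973 -0.109  -0.0038]
top jar 0.87 [0.6492 0.0667 0.0013]
top jar 0.34 [ 0.5946 -0.3335  0.0013]
top bracket 0.66 [ 0.5923 -0.3378  0.0027]
top bracket 0.62 [ 0.5293 -0.1497  0.128 ]
```

View pics/a.png

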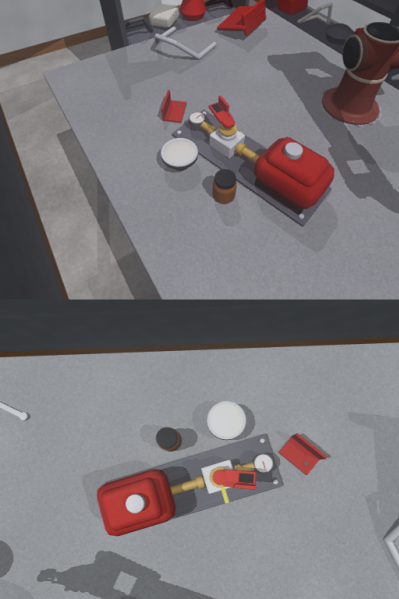

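The scene view shows the lever pointing to about world -y, with the fin on its -x side. The yellow mark is at (226,495) in the lower (top-camera) half of the picture. The networks agree with both views. Next I'll plan the approach.

```bash
cat >> h.py <<'E'
def go(tgt,head,n=None,grip=0.0):
    """tool down at world tgt, tool y along world heading (rad); print the rows"""
    o=ctrl.get_obs();M=R.from_rotvec(o['tool_rot']).as_matrix()
    y=np.array([np.cos(head),np.sin(head),0]);x=np.array([0,0,-1.]);G=np.c_[x,y,np.cross(x,y)]
    d=M.T@(np.array(tgt)-o['tool_pos']);w=np.degrees(R.from_matrix(M.T@G).as_rotvec())
    print('shift mm',np.round(d*1e3,1),'turn deg',np.round(w,2),'tool y head',np.arctan2(M[1,1],M[0,1]))
E
python3 - <<'E'
from h import *
print(np.round(calibration('wrist')['hand_eye'],3), calibration('wrist')['fx'])
for h in (-1.64,1.50): go([.51,-.15,.231],h)
M=R.from_rotvec(ctrl.get_obs()['tool_rot']).as_matrix();print(M.round(3))
E
```

```text
[[ 0.001 -0.3    0.954 -0.141]
 [ 1.    -0.    -0.001 -0.001]
 [ 0.     0.954  0.3   -0.077]
 [ 0.     0.     0.     1.   ]] 340.7996825435786
shift mm [ 3.000e-01 -6.065e+02  5.313e+02] turn deg [165.59  -0.    -0.  ] tool y head 1.250041162179058
shift mm [ 3.000e-01 -6.065e+02  5.313e+02] turn deg [-14.32   0.    -0.  ] tool y head 1.250041162179058
[[ 0.     0.315  0.949]
 [ 0.     0.949 -0.315]
 [-1.     0.     0.   ]]
```

Emit:
arm_command([
  [[-0.001, -0.03, 0.0264, 0, 0, 0, 0], [-0.001, -0.03, 0.0264, 0, 0, 0, 0], [-0.001, -0.03, 0.0264, 0, 0, 0, 0], [-0.001, -0.03, 0.0264, 0, 0, 0, 0], [-0.001, -0.03, 0.0264, 0, 0, 0, 0], [-0.001, -0.03, 0.0264, 0, 0, 0, 0], [-0.001, -0.03, 0.0264, 0, 0, 0, 0], [-0.001, -0.03, 0.0264, 0, 0, 0, 0], [-0.001, -0.03, 0.0264, 0, 0, 0, 0], [-0.001, -0.03, 0.0264, 0, 0, 0, 0], [-0.001, -0.03, 0.0264, 0, 0, 0, 0], [-0.001, -0.03, 0.0264, 0, 0, 0, 0], [-0.001, -0.03, 0.0264, 0, 0, 0, 0], [-0.001, -0.03, 0.0264, 0, 0, 0, 0], [-0.001, -0.03, 0.0264, 0, 0, 0, 0], [-0.001, -0.03, 0.0264, 0, 0, 0, 0], [-0.001, -0.03, 0.0264, 0, 0, 0, 0], [-0.001, -0.03, 0.0264, 0, 0, 0, 0], [-0.001, -0.03, 0.0264, 0, 0, 0, 0], [0, 0, 0, 0, 0, 0, 0]],
])

```text
t: 2.47
tool_pos: [0.5053, -0.1338, 0.2537]
tool_rot: [0.246, 1.541, -0.244]
contact_force: [-0.9, 0.1, -0.2]
opening: 0.0004
```

Run:
```python
from h import *
o=ctrl.get_obs();print(o['t'],o['tool_pos'],o['q'],o['opening'])
look('wrist',['axis_top','tread','fin','stand'],'w1.png')
go([.525,-.15,.18],1.50)
```

```text
2.4667 [ 0.5053401  -0.13377665  0.25372906] [-0.40409457 -0.21813132  1.83072548  0.00534221  1.51416681 -1.66215738] 0.00035578876114584254
wrist axis_top 0.72 [ 0.5294 -0.0807  0.1269]
wrist axis_top 0.4 [ 0.5295 -0.1483  0.127 ]
wrist tread 0.67 [ 0.5325 -0.1458  0.1285]
wrist tread 0.45 [ 0.5911 -0.3396 -0.005 ]
wrist fin 0.84 [ 0.5083 -0.1452  0.1421]
wrist stand 0.85 [ 0.5344 -0.0771 -0.0028]
wrist stand 0.35 [ 0.6519  0.0678 -0.002 ]
shift mm [ 73.9 -15.8  26.3] turn deg [-13.48   0.83  -0.27] tool y head 1.2647381805121811
```

View pics/w1.png

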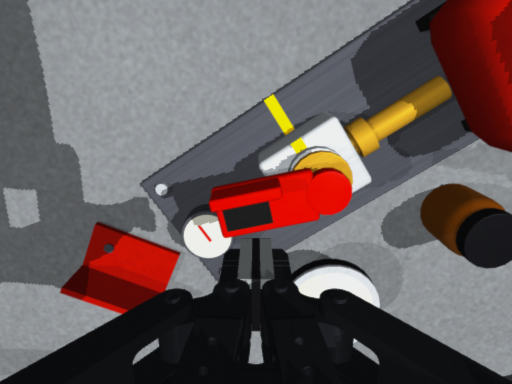

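The wrist view shows the lever at about (285,197), the black tread pad at (247,217), the fin along the upper (-x) edge, and the closed fingers at (256,255). The measurements agree: radius is 68.6 mm and lever heading about -1.64 rad. I'll move above the tread.

Run:
```python
from h import *
go([.5325,-.1485,.175],1.503)
```

```text
shift mm [ 79.  -12.1  32.9] turn deg [-13.65   0.83  -0.27] tool y head 1.2647381805121811
```

Emit:
arm_command([
  [[0.02, -0.003, 0.0082, 0, 0, 0, 0], [0.02, -0.003, 0.0082, 0, 0, 0, 0], [0.02, -0.003, 0.0082, 0, 0, 0, 0], [0.019, -0.003, 0.0082, 0, 0, 0, 0], [0, 0, 0, -6.8, 0.4, -0.1, 0], [0, 0, 0, -6.8, 0.4, -0.1, 0], [0, 0, 0, 0, 0, 0, 0]],
], squeeze=60)

```text
t: 3.3
tool_pos: [0.5333, -0.1379, 0.1752]
tool_rot: [0.033, 1.564, -0.033]
contact_force: [-0.3, -0.4, 0.1]
opening: -0.0
```

Run:
```python
from h import *
im=look('wrist',['axis_top','tread','fin'],None)
o=ctrl.get_obs();print(o['tool_pos'],o['q'],o['contact_force'])
go([.5325,-.1485,.15],1.503)
cv2.imwrite('pics/w2.png',cv2.resize(im[120:330,130:410,::-1],None,fx=2,fy=2))
```

```text
wrist axis_top 0.78 [ 0.5358 -0.0791  0.1274]
wrist tread 0.71 [ 0.5312 -0.1481  0.1255]
wrist fin 0.89 [ 0.5123 -0.1452  0.1405]
[ 0.53392314 -0.13902051  0.17660716] [-0.39075553 -0.0886725   1.84511281  0.00227234  1.37573514 -1.91408575] [-0.19551568  0.53934797 -0.17241457]
shift mm [26.6 -9.5 -1.2] turn deg [1.14 0.55 0.06] tool y head 1.5228951471160588
```

View pics/w2.png

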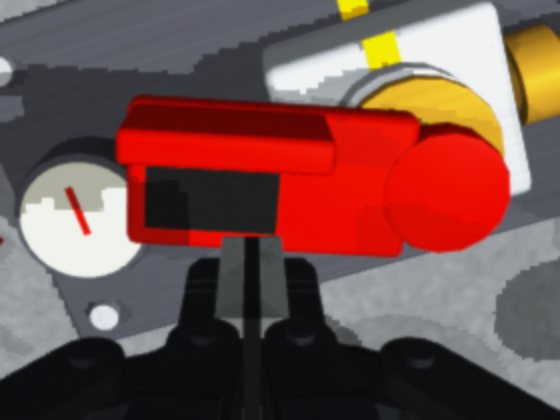

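The crop shows the lever level, with the tread pad at (212,200), the fin above it at (225,135), and the fingertips at (250,250), in line with the tread but higher. I'll lower them beside the fin.

Emit:
arm_command([
  [[0.0, -0.0095, -0.001, 1.1, 0.5, 0, 0], [0.013, 0, 0, 0, 0, 0, 0], [0.013, 0, 0, 0, 0, 0, 0], [0, 0, 0, 0, 0, 0, 0]],
])

```text
t: 3.83
tool_pos: [0.5333, -0.1497, 0.151]
tool_rot: [0.054, 1.565, -0.059]
contact_force: [-0.3, -0.3, -0.6]
opening: 0.0002
```

Run:
```python
from h import *
im=look('wrist',[],None)
o=ctrl.get_obs();print(o['tool_pos'],o['contact_force'])
go([.5325,-.1485,.135],1.503)
cv2.imwrite('pics/w3.png',cv2.resize(im[120:330,130:410,::-1],None,fx=2,fy=2))
```

```text
[ 0.53362453 -0.1497036   0.15183759] [ 0.86134465 -0.0091128  -0.27215369]
shift mm [16.8  1.2 -1.3] turn deg [-0.26  0.33  0.18] tool y head 1.498488908130514
```

View pics/w3.png

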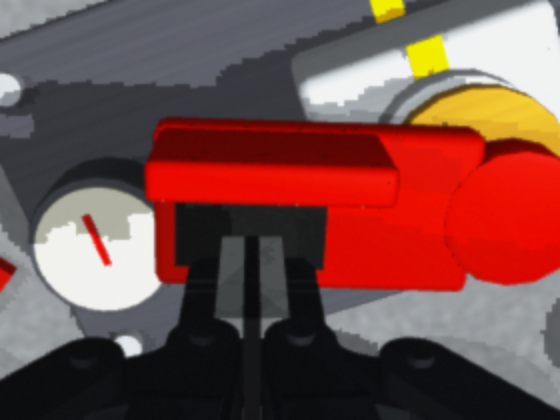

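The fingertips are over the black tread pad at (250,245), beside the fin and clear of it. I'll go down to contact.

Emit:
arm_command([
  [[0.009, 0.001, -0.001, 0, 0.3, 0, 0], [0.008, 0, 0, 0, 0, 0, 0], [0.003, 0, 0, 0, 0, 0, 0], [0.002, 0, 0, 0, 0, 0, 0], [0.002, 0, 0, 0, 0, 0, 0]],
])

```text
t: 4.3
tool_pos: [0.5331, -0.1491, 0.1259]
tool_rot: [0.055, 1.57, -0.06]
contact_force: [-1.5, 0.8, 6.3]
opening: 0.0003
```

Emit:
arm_command([
  [[0.002, 0, 0, 0, 0, 0, 0], [0.002, 0, 0, 0, 0, 0, 0]],
])

```text
t: 4.47
tool_pos: [0.5342, -0.1494, 0.1247]
tool_rot: [0.054, 1.568, -0.06]
contact_force: [-2.8, 1.2, 7.8]
opening: 0.0001
```

Emit:
arm_command([
  [[0.0025, 0, 0, 0, 0, 0, 0], [0.0025, 0, 0, 0, 0, 0, 0], [0.0025, 0, 0, 0, 0, 0, 0]],
])

```text
t: 4.72
tool_pos: [0.5356, -0.1496, 0.1235]
tool_rot: [0.053, 1.566, -0.06]
contact_force: [-5.6, 1.8, 10.6]
opening: 0.0001
```

Emit:
arm_command([
  [[0.003, 0, -0.002, 0, 0, 0, 0], [0.003, 0, -0.002, 0, 0, 0, 0], [0.003, 0, -0.001, 0, 0, 0, 0]],
])

```text
t: 4.97
tool_pos: [0.5345, -0.1496, 0.1229]
tool_rot: [0.052, 1.558, -0.06]
contact_force: [-3.8, 2.5, 11.0]
opening: -0.0
```

The plug is about 6 mm down and biting, with force rising from 6 to 11 N. I'll start the turn while still pressing.

Emit:
arm_command([
  [[0.003, 0, -0.004, 0, 0, 0, 0], [0.003, 0, -0.004, 0, 0, 0, 0], [0.003, 0, -0.005, 3.5, 0, 0, 0], [0.003, 0, -0.005, 3.5, 0, 0, 0], [0.003, 0, -0.005, 3.5, 0, 0, 0]],
])

```text
t: 5.38
tool_pos: [0.5242, -0.1488, 0.1231]
tool_rot: [0.2, 1.516, -0.209]
contact_force: [1.3, 0.5, 7.8]
opening: -0.0002
```

```bash
cat >> h.py <<'E'
def pol(c=(.533,-.080)):
    o=ctrl.get_obs();p=o['tool_pos'][:2]-c;M=R.from_rotvec(o['tool_rot']).as_matrix()
    print('t %.2f r %.1f mm ang %.1f deg | tool y head-180 %.1f tilt %s | z %.1f F %s'%(o['t'],np.hypot(*p)*1e3,np.degrees(np.arctan2(p[1],p[0])),np.degrees(np.arctan2(-M[1,1],-M[0,1])),np.round(np.degrees([M[2,1],M[2,2]]),1),o['tool_pos'][2]*1e3,np.round(o['contact_force'],1)))
E
python3 - <<'E'
from h import *
pol()
E
```

```text
t 5.38 r 69.4 mm ang -97.3 deg | tool y head-180 -105.0 tilt [0.  2.6] | z 123.1 F [1.3 0.5 7.8]
```

Emit:
arm_command([
  [[0.004, 0, -0.006, 0, 0.6, 0, 0], [0.004, 0, -0.006, 1, 0.6, 0, 0], [0.004, 0, -0.006, 3, 0.6, 0, 0], [0.004, 0, -0.006, 3.5, 0.6, 0, 0]],
])

```text
t: 5.72
tool_pos: [0.5136, -0.1461, 0.1219]
tool_rot: [0.31, 1.511, -0.314]
contact_force: [0.6, -0.9, 10.2]
opening: 0.0003
```

Run:
```python
from h import *
pol()
im=look('wrist',['tread','fin'],None)
cv2.imwrite('pics/w4.png',cv2.resize(im[60:330,100:450,::-1],None,fx=1.5,fy=1.5))
```

```text
t 5.72 r 68.9 mm ang -106.4 deg | tool y head-180 -112.9 tilt [0.3 2.1] | z 121.9 F [ 0.6 -0.9 10.2]
```

View pics/w4.png

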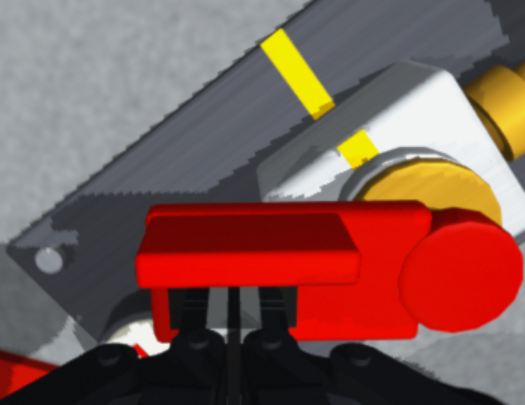

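The picture shows the fingers on the tread beside the fin, with the lever parallel to the tool's y axis. It has turned about 18 degrees towards the yellow mark at (295,75). I'll continue.

Emit:
arm_command([
  [[0.004, 0, -0.006, 3, 0.8, 0, 0], [0.004, 0, -0.006, 3, 0.8, 0, 0], [0.004, 0, -0.006, 3.5, 0.8, 0, 0], [0.004, 0, -0.006, 3.5, 0.8, 0, 0], [0.004, 0, -0.006, 3.5, 0.8, 0, 0], [0.004, 0, -0.006, 3.5, 0.8, 0, 0]],
])

```text
t: 6.37
tool_pos: [0.4989, -0.1385, 0.121]
tool_rot: [0.602, 1.487, -0.587]
contact_force: [-0.7, -3.8, 9.7]
opening: 0.0001
```

Run:
```python
from h import *
pol()
```

```text
t 6.37 r 67.7 mm ang -120.2 deg | tool y head-180 -133.6 tilt [ 0.5 -0.2] | z 121.0 F [-0.7 -3.8  9.7]
```

Emit:
arm_command([
  [[0.005, -0.001, -0.008, 0, 0, 0, 0], [0.005, -0.001, -0.008, 0, 0, 0, 0], [0.005, -0.001, -0.008, 1, 0, 0, 0], [0.005, -0.001, -0.008, 2, 0, 0, 0]],
])

```text
t: 6.7
tool_pos: [0.4872, -0.1283, 0.1194]
tool_rot: [0.637, 1.433, -0.633]
contact_force: [0.7, -2.8, 12.4]
opening: 0.0002
```

Run:
```python
from h import *
pol()
im=look('wrist',['tread','fin'],None)
cv2.imwrite('pics/w5.png',cv2.resize(im[30:330,100:450,::-1],None,fx=1.5,fy=1.5))
```

```text
t 6.70 r 66.5 mm ang -133.5 deg | tool y head-180 -136.8 tilt [1.1 2.1] | z 119.4 F [ 0.7 -2.8 12.4]
wrist fin 0.63 [ 0.4749 -0.116   0.137 ]
```

View pics/w5.png

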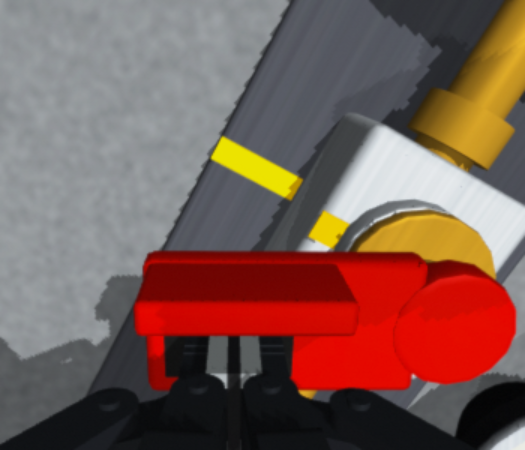

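The lever is again parallel to the tool at about -137 degrees, with roughly 26 degrees left to the mark at (255,170). The plug is nearly home, at z 119.4.

Emit:
arm_command([
  [[0.005, -0.001, -0.007, 2.5, 0.7, 0, 0], [0.005, -0.001, -0.007, 2.5, 0.7, 0, 0], [0.005, -0.001, -0.007, 2.5, 0.7, 0, 0], [0.005, -0.001, -0.007, 2.5, 0.7, 0, 0]],
])

```text
t: 7.18
tool_pos: [0.4791, -0.118, 0.1181]
tool_rot: [0.79, 1.395, -0.757]
contact_force: [-3.2, -5.5, 15.1]
opening: 0.0003
```

Run:
```python
from h import *
pol()
```

```text
t 7.18 r 66.0 mm ang -144.8 deg | tool y head-180 -147.1 tilt [1.9 1.1] | z 118.1 F [-3.2 -5.5 15.1]
```

Emit:
arm_command([
  [[0.005, -0.002, -0.007, 2.5, 0.6, -0.6, 0], [0.005, -0.002, -0.007, 2.5, 0.6, -0.6, 0], [0.005, -0.002, -0.007, 2.5, 0.6, -0.6, 0]],
])

```text
t: 7.43
tool_pos: [0.4742, -0.1098, 0.118]
tool_rot: [0.888, 1.364, -0.873]
contact_force: [-1.7, -4.2, 14.8]
opening: 0.0002
```

Run:
```python
from h import *
pol()
im=look('top',['axis_top','tread','fin'],None)
cv2.imwrite('top1.png',im[...,::-1])
im=look('wrist',['tread','fin'],None)
a=cv2.resize(cv2.imread('top1.png')[180:300,220:370],None,fx=3.2,fy=3.2,interpolation=cv2.INTER_CUBIC)[:384]
b=im[:384,:350,::-1]
cv2.imwrite('pics/w6.png',np.hstack([a[:,:450],b]))
```

```text
t 7.43 r 65.9 mm ang -153.1 deg | tool y head-180 -155.1 tilt [1.1 0.6] | z 118.0 F [-1.7 -4.2 14.8]
top axis_top 0.86 [ 0.5319 -0.0805  0.1172]
wrist fin 0.81 [ 0.4696 -0.0905  0.1319]
```

View pics/w6.png

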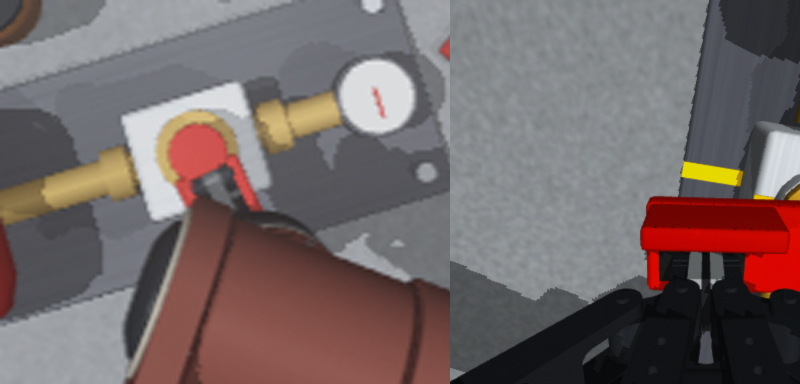

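Left (top camera): the lever is nearly across the pipe. Right (wrist): the lever is parallel to the jaws, close to the mark. I'll measure the stand yaw and the lever heading from edge lines.

Run:
```python
from h import *
def ray(cam,M,uv,z):
    c=calibration(cam);d=M[:3,:3]@np.array([(uv[0]-c['cx'])/c['fx'],(uv[1]-c['cy'])/c['fy'],1]);p=M[:3,3];return p+d*(z-p[2])/d[2]
def segs(cam,im,M,z,zs=''):
    g=cv2.cvtColor(im,cv2.COLOR_RGB2GRAY);l=cv2.createLineSegmentDetector().detect(g)[0][:,0]
    out=[]
    for x1,y1,x2,y2 in l:
        if np.hypot(x2-x1,y2-y1)<25: continue
        a,b=ray(cam,M,(x1,y1),z),ray(cam,M,(x2,y2),z)
        if np.linalg.norm((a+b)/2-[.51,-.1,z])>.32: continue
        out.append((np.degrees(np.arctan2(*(b-a)[1::-1]))%180,np.linalg.norm(b-a)*1e3,(x1,y1,x2,y2)))
    for a,n,s in sorted(out,key=lambda v:v[0]): print(cam,round(a,1),round(n),np.round(s))
segs('top',cv2.imread('top1.png')[...,::-1],T('top',0),.01)
o=ctrl.get_obs();im=get_image('wrist');pol();segs('wrist',im,T('wrist',o),.145)
```

```text
top 13.6 80 [343. 173. 352. 205.]
top 15.1 75 [258. 218. 267. 248.]
top 15.4 77 [304. 236. 295. 206.]
top 48.6 102 [408. 204. 374. 177.]
top 51.2 94 [380. 170. 412. 194.]
top 67.8 129 [256. 359. 307. 380.]
top 68.0 125 [323. 325. 273. 305.]
top 68.1 60 [322. 259. 346. 268.]
top 104.4 98 [259. 269. 220. 281.]
top 105.1 105 [362. 239. 320. 251.]
top 105.1 329 [210. 210. 339. 171.]
top 105.3 129 [201. 281. 149. 296.]
top 105.3 155 [213. 284. 151. 303.]
top 105.4 89 [292. 205. 257. 216.]
top 105.5 131 [193. 221. 142. 236.]
top 105.6 92 [222. 248. 259. 237.]
top 105.6 138 [134. 244. 188. 227.]
top 105.8 124 [186. 231. 137. 246.]
top 106.0 94 [257. 229. 220. 240.]
top 106.7 100 [171. 223. 210. 210.]
top 137.1 65 [356. 195. 373. 175.]
top 158.2 101 [276. 250. 261. 290.]
top 158.5 208 [263. 297. 232. 382.]
top 158.7 197 [229. 380. 258. 299.]
top 158.9 100 [266. 287. 280. 247.]
top 159.2 122 [273. 307. 256. 357.]
top 159.9 141 [274. 304. 292. 247.]
top 160.0 66 [293. 254. 284. 281.]
top 161.9 236 [352. 283. 325. 382.]
top 162.1 129 [309. 380. 324. 325.]
top 162.4 154 [357. 317. 340. 382.]
top
[... 1543 characters left out ...]
ist 108.6 11 [451. 291. 459. 266.]
wrist 108.6 11 [240. 251. 237. 277.]
wrist 110.1 15 [251. 331. 248. 361.]
wrist 113.5 13 [470. 306. 463. 333.]
wrist 114.1 12 [209. 279. 208. 252.]
wrist 114.4 16 [251. 287. 251. 251.]
wrist 115.2 11 [197. 277. 195. 251.]
wrist 116.5 13 [259. 251. 260. 281.]
wrist 119.4 20 [263. 362. 259. 323.]
wrist 119.5 20 [448. 333. 453. 292.]
wrist 129.9 13 [460. 328. 463. 353.]
wrist 147.4 11 [324. 207. 339. 231.]
wrist 158.9 17 [381. 361. 355. 337.]
wrist 164.8 16 [352. 346. 379. 365.]
wrist 173.3 29 [461. 353. 511. 381.]
wrist 173.5 59 [340. 287. 454. 349.]
wrist 173.5 13 [ 37. 277.  70. 293.]
wrist 174.3 12 [391. 172. 418. 189.]
wrist 179.9 12 [308.  56. 275.  39.]
```

The stand axis is at 15.2 degrees (pipe, plate and mark all agree) and the lever is at 23.0, so 7.8 degrees remain.

Add to h.py:
```python
def ray(cam,M,uv,z):
    c=calibration(cam);d=M[:3,:3]@np.array([(uv[0]-c['cx'])/c['fx'],(uv[1]-c['cy'])/c['fy'],1]);p=M[:3,3];return p+d*(z-p[2])/d[2]
def lever(lo=8,hi=40,z=.145):
    pol();o=ctrl.get_obs();im=get_image('wrist');M=T('wrist',o)
    l=cv2.createLineSegmentDetector().detect(cv2.cvtColor(im,cv2.COLOR_RGB2GRAY))[0][:,0]
    for s in l:
        a,b=ray('wrist',M,s[:2],z),ray('wrist',M,s[2:],z);n=np.linalg.norm(b-a)*1e3;an=np.degrees(np.arctan2(*(b-a)[1::-1]))%180
        if n>14 and (lo<an<hi or 100<an<110): print(round(an,1),round(n),np.round(s))
    return im
```

```text
(no output)
```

Emit:
arm_command([
  [[0.005, -0.001, -0.006, 2.5, 0.4, -0.4, 0], [0.005, -0.001, -0.006, 2.5, 0.4, -0.4, 0]],
])

```text
t: 8.0
tool_pos: [0.4722, -0.1045, 0.118]
tool_rot: [0.949, 1.34, -0.946]
contact_force: [-7.9, -4.4, 17.6]
opening: 0.0
```

```bash
python3 -c "
from h import *
lever()"
```

```text
t 8.00 r 65.6 mm ang -158.1 deg | tool y head-180 -160.1 tilt [0.5 0.6] | z 118.0 F [-7.9 -4.4 17.6]
15.1 18 [232. 184. 284. 189.]
105.8 23 [428. 210. 444. 146.]
106.2 19 [487. 290. 474. 330.]
15.0 19 [287. 173. 233. 169.]
104.7 29 [232. 166. 238.  76.]
104.9 22 [313. 133. 305. 196.]
14.1 19 [342. 124. 397. 130.]
104.2 27 [395.  95. 416.   0.]
105.0 76 [504.   0. 440. 231.]
103.4 15 [251. 333. 247. 362.]
18.5 19 [232. 197. 284. 198.]
19.4 19 [378. 205. 326. 205.]
105.0 21 [369.  19. 357.  92.]
18.6 52 [334. 230. 192. 228.]
18.5 24 [206. 204. 274. 205.]
104.9 51 [247.   1. 236. 166.]
```

Emit:
arm_command([
  [[0.005, -0.001, -0.006, 2.3, 0.3, -0.2, 0], [0.006, -0.001, -0.0035, 1.2, 0.3, -0.2, 0]],
])

```text
t: 8.22
tool_pos: [0.4707, -0.1008, 0.1175]
tool_rot: [0.993, 1.318, -0.999]
contact_force: [-12.3, -3.0, 27.7]
opening: 0.0
```

```bash
python3 -c "
from h import *
lever()"
```

```text
t 8.22 r 65.7 mm ang -161.6 deg | tool y head-180 -163.8 tilt [0.2 0.7] | z 117.5 F [-12.3  -3.   27.7]
15.1 19 [287. 176. 232. 176.]
15.1 19 [232. 191. 286. 192.]
100.1 16 [251. 332. 248. 362.]
14.5 15 [336. 198. 378. 200.]
106.6 15 [259. 252. 260. 286.]
106.5 26 [429. 216. 441. 144.]
105.7 15 [251. 287. 251. 252.]
105.0 53 [232. 173. 232.   1.]
105.3 21 [309. 136. 305. 196.]
18.2 15 [368. 134. 323. 136.]
104.3 27 [389.  94. 403.   0.]
105.1 77 [493.   0. 444. 236.]
13.4 15 [341. 125. 386. 128.]
14.9 18 [234. 197. 284. 198.]
17.3 18 [271. 252. 319. 251.]
14.2 15 [198. 250. 238. 251.]
15.1 52 [334. 230. 192. 228.]
105.1 21 [358.  19. 351.  92.]
14.8 19 [206. 204. 261. 205.]
105.1 51 [236.   4. 236. 172.]
105.8 14 [251. 294. 251. 324.]
15.4 19 [266. 205. 318. 206.]
```

The lever is at 15.1 degrees and the pipe at 105.1, so they are square. I'll give a final straight press, then lift off.

Emit:
arm_command([
  [[0.006, 0, 0, 0, 0, 0, 0], [0.006, 0, 0, 0, 0, 0, 0]],
])

```text
t: 8.43
tool_pos: [0.4729, -0.1051, 0.1175]
tool_rot: [0.984, 1.311, -1.004]
contact_force: [-13.9, -2.5, 27.0]
opening: -0.0
```

```bash
python3 -c "
from h import *
lever(12,19)" | awk '$2>30||/^t/'
```

```text
t 8.43 r 65.2 mm ang -157.3 deg | tool y head-180 -163.7 tilt [0.1 1.3] | z 117.5 F [-13.9  -2.5  27. ]
105.1 50 [231. 166. 231.   1.]
105.3 66 [493.   0. 448. 211.]
18.9 52 [329. 226. 186. 232.]
105.3 49 [235.   1. 235. 164.]
```

The tip drifted sideways under the load and dragged the lever back to 18.9 degrees, with the plug still home. I'll push it on again with a lighter press.

Emit:
arm_command([
  [[0.003, 0, -0.005, 0.5, 0.5, 0, 0], [0.003, 0, -0.0045, 0.5, 0.4, 0, 0]],
])

```text
t: 8.65
tool_pos: [0.4737, -0.1003, 0.1188]
tool_rot: [1.003, 1.305, -1.012]
contact_force: [-1.1, -3.9, 4.6]
opening: 0.0002
```

```bash
python3 -c "
from h import *
lever(10,21)" | awk '$2>30||/^t/'
```

```text
t 8.65 r 62.7 mm ang -161.1 deg | tool y head-180 -164.7 tilt [0.4 1. ] | z 118.8 F [-1.1 -3.9  4.6]
105.1 53 [228. 172. 224.   1.]
105.2 45 [467.  90. 442. 219.]
17.4 35 [191. 211. 287. 207.]
17.3 52 [323. 231. 182. 236.]
105.2 52 [227.   2. 231. 171.]
```

Emit:
arm_command([
  [[0.004, -0.001, -0.005, 0, 0.3, 0, 0], [0.004, 0, -0.002, 0, 0, 0, 0]],
])

```text
t: 8.87
tool_pos: [0.4734, -0.0972, 0.118]
tool_rot: [1.002, 1.301, -1.012]
contact_force: [-13.6, -1.7, 23.0]
opening: 0.0003
```

```bash
python3 -c "
from h import *
lever(10,21)" | awk '$2>30||/^t/'
```

```text
t 8.87 r 62.1 mm ang -164.0 deg | tool y head-180 -164.7 tilt [0.5 1.2] | z 118.0 F [-13.6  -1.7  23. ]
105.3 85 [483.   0. 435. 254.]
14.6 42 [296. 235. 182. 234.]
105.3 51 [226.   7. 230. 174.]
```

At 14.6 against 15.2 degrees, it is within a degree of square. I'll lift off.

Emit:
arm_command([
  [[-0.004, 0, 0, 0, 0, 0, 0], [-0.01, 0, 0.001, 0, 0, 0, 0], [-0.02, 0, 0.001, 0, 0, 0, 0], [-0.03, 0, 0, 0, 0, 0, 0], [-0.03, 0, 0, 0, 0, 0, 0], [0, 0, 0, 0, 0, 0, 0]],
])

```text
t: 9.42
tool_pos: [0.4723, -0.0971, 0.2181]
tool_rot: [1.002, 1.301, -1.012]
contact_force: [-0.2, -0.7, 1.5]
opening: 0.0004
```

Run:
```python
from h import *
im=lever(8,25,.13)
cv2.imwrite('pics/w7.png',im[...,::-1])
look('wrist',['axis_top','tread','fin'])
look('top',['axis_top','tread','headlamp','jar','bracket'])
```

```text
t 9.42 r 63.1 mm ang -164.2 deg | tool y head-180 -164.7 tilt [0.5 1.2] | z 218.1 F [-0.2 -0.7  1.5]
22.1 33 [300. 292. 343. 288.]
13.4 21 [507. 180. 477. 180.]
14.6 42 [216. 154. 277. 155.]
10.9 15 [332. 272. 313. 271.]
17.7 14 [334. 215. 354. 214.]
106.1 44 [369. 184. 375. 122.]
104.4 42 [251. 287. 252. 238.]
10.4 20 [376. 119. 345. 116.]
101.9 16 [365. 212. 369. 191.]
106.5 38 [259. 238. 260. 282.]
15.1 28 [274. 151. 233. 150.]
18.3 19 [463. 176. 491. 174.]
16.0 15 [329. 160. 352. 160.]
105.3 24 [286. 117. 285. 153.]
14.6 31 [511.  77. 462.  76.]
108.6 22 [214. 198. 211. 168.]
105.2 89 [234. 148. 232.   1.]
106.1 26 [326. 267. 328. 237.]
12.7 32 [336. 118. 288. 116.]
105.0 29 [340.  88. 344.  38.]
14.4 21 [309. 111. 342. 112.]
102.2 21 [344.  38. 348.   0.]
105.2 211 [418.   0. 377. 299.]
106.4 18 [260. 338. 260. 321.]
8.1 27 [444. 284. 477. 287.]
100.1 22 [251. 324. 249. 346.]
106.2 23 [309. 236. 308. 263.]
14.9 54 [216. 180. 293. 180.]
104.8 19 [222. 207. 221. 182.]
14.7 36 [273. 208. 223. 208.]
106.7 36 [320.  27. 318.  88.]
14.5 40 [292. 232. 238. 231.]
103.3 18 [493.  44. 501.  13.]
105.3 73 [235.  28. 237. 147.]
14.7 55 [294. 167. 214. 167.]
104.7 19 [431. 224. 427. 248.]
14.4 21 [326. 159. 296. 159.]
14.9 47 [237. 214. 302. 214.]
105.4 30 [251. 292. 251. 323.]
105.0 17 [134. 382. 132. 367.]
wrist tread 0.61 [ 0.4695 -0.0993  0.1171]
wrist fin 0.77 [ 0.4688 -0.082   0.1314]
top axis_top 0.7 [ 0.532  -0.0787  0.1218]
top tread 0.64 [ 0.4711 -0.1026  0.1158]
top headlamp 0.69 [ 0.6998 -0.1064 -0.0035]
top jar 0.77 [0.6505 0.0692 0.0029]
top jar 0.74 [ 0.5986 -0.3362  0.0016]
top bracket 0.64 [ 0.5958 -0.3357  0.0028]
top bracket 0.2 [ 0.5325 -0.0839  0.001 ]
```

View pics/w7.png

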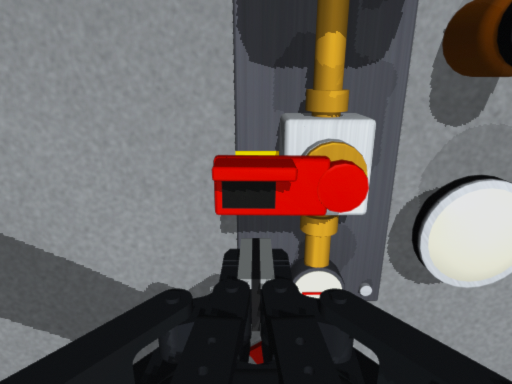

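The lever is square across the pipe (14.7 against 15.2 degrees), covers the mark at (257,153), and the bystanders are where they were. I'll check that it stays over a second.

Emit:
arm_command([
  [[0, 0, 0, 0, 0, 0, 0], [0, 0, 0, 0, 0, 0, 0], [0, 0, 0, 0, 0, 0, 0], [0, 0, 0, 0, 0, 0, 0], [0, 0, 0, 0, 0, 0, 0], [0, 0, 0, 0, 0, 0, 0], [0, 0, 0, 0, 0, 0, 0], [0, 0, 0, 0, 0, 0, 0], [0, 0, 0, 0, 0, 0, 0], [0, 0, 0, 0, 0, 0, 0], [0, 0, 0, 0, 0, 0, 0], [0, 0, 0, 0, 0, 0, 0]],
])

```text
t: 10.97
tool_pos: [0.4689, -0.0961, 0.2096]
tool_rot: [1.0, 1.314, -1.017]
contact_force: [-0.0, -0.1, 0.5]
opening: 0.0001
```

```bash
python3 - <<'E' | awk '$2>45||/^t/||/done/'
from h import *
lever(8,25,.13)
print('done',finish_job())
E
```

```text
t 10.97 r 66.1 mm ang -165.9 deg | tool y head-180 -164.7 tilt [-0.1  0.8] | z 209.6 F [-0.  -0.1  0.5]
105.2 89 [239. 153. 237.   1.]
105.2 211 [429.   1. 385. 309.]
15.0 54 [221. 188. 301. 188.]
14.6 55 [302. 175. 219. 174.]
105.2 72 [241.  33. 242. 153.]
14.5 47 [241. 221. 308. 222.]
the job is handed in; nothing more can be done
done None
```

The stopcock is shut and the job is handed in, at about 11 s on the robot's clock. I pressed the lever about 6 mm down, past the bite, before turning. Then I turned it clockwise with the closed fingers on the tread, pressing all the way.

- **Lever angle:** it stands at about 14.7° against the 15.2° that would be exactly square. It did not move over more than a second with the gripper well clear.
- **Plug depth:** I judged it home because the fingertips stayed at 117.5–118 mm while the force rose from 15 to 27 N. The camera networks put the hub top at about 122 mm, against 120 mm when home. They put the tread at 116–117 mm, against 119 mm. I had no direct reading of the joint.
- **Bystanders:** the headlamp, jar and bracket read the same as at the start to within the networks' roughly 4 mm error. Nothing went near them.
- **Setback:** a final straight press let the tip drift sideways and dragged the lever about 4° back, with the plug still home. I turned it forward again; the press fell to about 5 N partway through and ended at 23 N.

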